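# Lock the cell collar and index the photometer carriage one hole nearer the lamp

## Robot

A 6-joint arm with a two-finger parallel gripper is mounted at the origin on the work surface. World frame = base frame: x ahead of the robot, y to its left, z up, the work surface at z = 0. Lengths are in m, angles in rad, forces in N, time in s.
With the tool pointing down it reaches from about 0.325 to 0.775 m from the base axis. Payload 5.5 kg.
Tool frame: the origin (TCP) lies at the very end of the fingers, on their centre line; the grasp point (between the pads) lies 19 mm behind it; z points along the fingers, y is the line along which they close (so a half turn about z gives the same grasp; the last joint's range is limited). The gripper opens to 85 mm and grips with 20 to 120 N. Pads are 22 mm wide; open, the fingers measure 114 mm over their backs; the gripper's body (76 mm by 85 mm) begins 54 mm behind the grasp point. The pads swing forward as they close: fully open they stand 13 mm farther back than shut.
Start: joints at [-1.281, 0.091, 1.231, -0, 1.82, -0.057], TCP at [0.204, -0.564, 0.231] pointing down, gripper open.
Joint ranges: [-2.87, 2.87], [-0.86, 2.18], [0.17, 2.46], [-1.51, 4.65], [0.06, 2.69], [-2.65, 2.65]. Speed limits (rad/s): [2.57, 2.57, 3.01, 3.14, 3.14, 3.14].

## Interface

Orientations are given as a 3x3 rotation matrix whose columns are the frame's x, y, z axes.
In Python, from workcell import sense, read_camera, ctrl gives the robot as it stands. The module is installed in compiled form; this text tells all that it offers.
- The arm moves only by the tool play_rows, never from a script. Its arguments are lists of equal length, an entry for each row: "delta_pos": the shift along the tool's x, y, z in m, a list of three; "twist": the turn, a rotation vector about the tool's x, y, z in degrees, a list of three. In form: {"delta_pos": [[dx, dy, dz], ...], "twist": [[ax, ay, az], ...]}. A call has 1 to 12 rows; each row is the pose to reach, as a shift and turn from the pose commanded when the call began, along the tool's axes at that moment; what a row does not reach only later rows make up. A row lasts 1/12 s, in which the tool goes at most 41.7 mm and 7.16 degrees, less where a joint would pass 70% of its speed; a pose out of reach is approached as far as the arm can. A call with a gripper value outside its range is refused whole. "fingers" is the closure, from 0 (fully open) to 1 (shut), set as the call begins (left out, the last holds). The fingers move at their own pace and stop on an object; "grip_force" is the grip in N (left out, the last holds). Time passes only in rows, so rows that repeat a pose let the fingers close. It gives the time, the measured TCP pose, the force, the opening and the grip force at its end, in the units of the state.
- sense(): the state, without advancing time (a new reading comes with each control period).
- read_camera(name): name is "scene" or "side" or "wrist"; returns a dict with "color" (480x640x3 uint8, red, green, blue), "fx", "fy", "cx", "cy" (pixels), "D" ([k1, k2, p1, p2, k3] as OpenCV has them; the pictures are not rectified), "R" (3x3) and "t" (3): a world point X has camera coordinates R X + t. Camera axes: x right, y down, z forward; pixel columns grow to the right and rows downward; lengths in m; the calibration is good to about 2 mm. A picture is of the moment at which its call begins. There is no depth.
- ctrl.close_job(): hands the job in; it is judged then, once.
The state is a dict: "time": time; "joint_positions": joint angles; "joint_vel": joint speeds; "joint_efforts": joint torques, N m; "eef_pos": TCP position; "tool_rot": TCP orientation; "contact_force": force on the tool from outside, world axes, zero at the start; "wrist_torque": the same for the moment, N m; "gripper_width": opening from 0.0 (shut) to 1.0 (fully open); "grip_force": force on a finger pad.
Only numpy, scipy, OpenCV 4.12 (cv2) and the standard library are available. Lean on these libraries where they do the work, as an engineer would, in place of code of your own. Each camera call takes 0.05 s, during which the arm holds its last target. There are 200 camera calls.

## Task

First turn the black lock collar on the sliding carriage until its white tab stands over the green locked mark. Then pull up the red spring lock plunger, slide the carriage to the next hole, one hole nearer the orange lamp, and let the pin go fully home in that hole. Finish while still holding the red knob in the gripper, pin engaged: do not let go; leave the collar locked and the glassware and other things around undisturbed.

Things in the scene. Friction and masses are not known exactly. Their poses are not given: they have to be found in the camera images.
- bench: Fixed aluminium bench, plate 22 mm thick. Origin on the table surface; x points across it from the red-knob side to the collar side (plate x -70 to +100 mm, y +-235 mm), y along it = sliding direction, z up; turned up to 30 degrees. A steel index strip at x = -45 mm, top 34 mm above the table, has 10 mm square holes at y = -70, -35, 0, +35, +70 mm.
- hole_mid (a point): Mouth of the middle hole of the index strip (bench x = -45 mm, y = 0, 34 mm above the table). Neighbouring holes are 35 mm away along the bench's y axis either way.
- carriage (a joint): Position of the grey sliding carriage along the bench's +y, m, -0.075 to 0.075. 0 = middle hole, its start, locked by the pin (1 mm play); +-0.035 = the next holes. 1.5 N friction once the pin is out. Main block 115 x 100 mm, top 60 mm above the table; a tongue 32 mm wide (top at 50 mm) carries the plunger over the strip.
- plunger (a joint): Lift of the spring lock plunger, m: 0 = fully home in a hole (pin 10 mm deep), 0.010 = tip clear of the strip (it rests there when let down between holes), 0.018 = upper stop. The spring pushes down with 4.5 N at 0, 7.2 N at the stop; the 8 mm pin is round-tipped and drops into a hole when within about 2 mm of it.
- lock_knob: Red knob on top of the plunger, directly above the pin: upright cylinder 22 mm across, 24 mm tall. Origin at its centre, 88 mm above the table with the pin home. A brass sleeve 16 mm across, top 68 mm above the table, stands under it. Moves with carriage and plunger; axes parallel to the bench's.
- collar (a joint): Angle of the captive lock collar, rad, positive counterclockwise seen from above, 0 to 1.6. 0 = tab at the white open mark, pointing 0.7 rad clockwise of the bench's x axis; 1.2 = tab over the green locked mark (not an end stop). Starts at 0 to 0.35, stays where it is left, turns with about 0.06 N m.
- collar_center (a point): Centre of the black lock collar on its upright axis: ring 44 mm across, 20 mm tall, 80 to 100 mm above the table, 20 mm of free space below its rim around a 34 mm neck. This point is 90 mm above the table, 90 mm from the red knob across the bench (bench x = +45 mm); it moves with the carriage. Its x axis points along the tab.
- collar_tab (a point): Outer end of the collar's white tab (8 mm wide, 12 mm tall), 39 mm out from the collar's axis, 92 mm above the table.
- locked_mark (a point): The green locked mark, a line painted on the carriage's top face, 61 mm above the table; this point is 40 mm from the collar's axis. At collar = 1.2 the tab lies straight above it.
- lamp: Orange lamp housing with dark cooling fins and a glowing disc on top, 80 x 62 mm, 100 mm tall, fixed at one end of the bench, either the +y or the -y end (bench y about +195 or -195 mm). Origin at the centre of its underside.
- detector: Cream detector box with green top, 80 x 62 mm, 85 mm tall, fixed at the other end of the bench. Origin at the centre of its underside.
- flask_a: Volumetric flask of pink solution, 50 mm across, 140 mm tall, white stopper, loose, a bystander. Origin at the centre of its underside.
- flask_b: A second such flask, white stopper, loose, a bystander. Origin at the centre of its underside.
- flask_c: A third such flask, green stopper, loose, a bystander. Origin at the centre of its underside.
- beaker: Clear glass beaker, 60 mm across, 70 mm tall, loose, a bystander. Origin at the centre of its underside.
- reagent: Amber reagent bottle with blue cap, 60 mm across, 130 mm tall, loose, a bystander. Origin at the centre of its underside.
- tub: Yellow plastic tub, 110 x 80 mm, 55 mm tall, loose, a bystander. Origin at the centre of its underside.

How it is judged:
On the way, in this order (a step that is already met when the one before it is completed fails the run):
1. the collar's tab is at the green locked mark (within 0.12 rad), the carriage still in its first hole (value of joint collar between 1.08 and 1.32 rad and value of joint carriage between -0.005 and 0.005 m), for 0.2 s.
2. the lock pin is pulled clear of its hole (value of joint plunger above 0.008 m), for 0.1 s.
At the end, for the whole second after the job is handed in: The carriage is in the next hole on the lamp's side (within 3 mm), the pin is home (lift under 2 mm), the collar is still within 0.12 rad of its locked mark, and the fingers still hold the red knob (contact force above 3 N), all at rest (value of joint collar between 1.08 and 1.32 rad and ((value of joint carriage between 0.032 and 0.038 m and y of lamp in the frame of bench above 0 m) or (value of joint carriage between -0.038 and -0.032 m and y of lamp in the frame of bench below 0 m)) and value of joint plunger below 0.002 m and contact force between the fingers and lock_knob above 3 N and velocity of joint carriage between -0.01 and 0.01 m/s); the arm keeps its last pose, push and grip.
It fails at once if a bystander is shifted by more than 25 mm or tipped over (distance of any of flask_a, flask_b, flask_c, beaker, reagent, tub from where it was at the start of the episode above 0.025 m or angle between any of flask_a, flask_b, flask_c, beaker, reagent, tub's own z axis and vertical above 0.5 rad).
It also fails if it takes over 48 s, if anything falls off the work surface, if the arm or the gripper's body presses on something with over 40 N, if the wrist force passes 120 N, or if a joint passes its speed limit or range.

## Working session

There is one attempt and no reset: what is moved stays moved. The work goes in short steps, Python scripts to look and compute and a tool call to move; the robot and the scene stay as the last step left them, time stands still between calls to the robot, and variables do not carry over. Pictures are saved under pics/ and viewed, at most 10 in all, crops included, and the job is handed in when it is done.

Besides the shell and the picture viewer there is one more tool, called after "Request:" as a command line: name --argument value ..., lists and objects as JSON in quotes. play_rows: Moves the arm, as the interface text tells. Its arguments: {"type":"object","properties":{"delta_pos":{"type":"array","items":{"type":"array","items":{"type":"number"}}},"twist":{"type":"array","items":{"type":"array","items":{"type":"number"}}},"fingers":{"type":"number"},"grip_force":{"type":"number"}},"required":["delta_pos","twist"]}

```bash
mkdir -p pics; cat > h.py <<'E'
import numpy as np, cv2
from workcell import sense, read_camera, ctrl
def save(n,f):
    c=read_camera(n); cv2.imwrite('pics/'+f,c['color'][:,:,::-1]); return c
def K(c): return np.array([[c['fx'],0,c['cx']],[0,c['fy'],c['cy']],[0,0,1.]])
def atz(c,uv,z):
    p=cv2.undistortPoints(np.array([[uv]],float),K(c),np.array(c['D']))[0,0]
    R=np.array(c['R']);t=np.array(c['t']); d=R.T@np.array([p[0],p[1],1]); o=-R.T@t
    return o+d*(z-o[2])/d[2]
def proj(c,X):
    R=np.array(c['R']); return cv2.projectPoints(np.array(X,float).reshape(-1,3),cv2.Rodrigues(R)[0],np.array(c['t'],float),K(c),np.array(c['D']))[0].reshape(-1,2)
E
python3 - <<'E'
from h import *
import pickle
d={n:save(n,n+'1.png') for n in('scene','side','wrist')}
pickle.dump(d,open('c1.pkl','wb'))
for n in d: print(n,-np.array(d[n]['R']).T@np.array(d[n]['t']))
s=sense();print(s)
E
```

```text
scene [ 0.95412528 -0.52101447  1.14742554]
side [0.03301581 0.63179669 1.02908339]
wrist [ 0.27137381 -0.54125957  0.37182132]
{'time': 0.15, 'joint_positions': array([-1.28068404e+00,  9.17305690e-02,  1.23163277e+00, -1.27758087e-05,
        1.81982068e+00, -5.67090039e-02]), 'joint_vel': array([ 0.00032418, -0.00354828, -0.00427603, -0.00120629,  0.00083657,
       -0.00016456]), 'joint_efforts': array([ 2.06301906e-03, -4.59372318e+01, -4.18526423e+01, -3.94334916e-05,
        9.53176757e-03, -1.77514869e-05]), 'eef_pos': array([ 0.20387109, -0.56406347,  0.23037062]), 'tool_rot': array([[ 9.40459023e-01,  3.39906762e-01, -4.67089796e-04],
       [ 3.39907074e-01, -9.40457796e-01,  1.52132243e-03],
       [ 7.78295399e-05, -1.58950853e-03, -9.99998734e-01]]), 'contact_force': array([0.52525942, 0.53457888, 0.40560135]), 'wrist_torque': array([0.01893454, 0.02178314, 0.00480149]), 'grip_force': 0.0, 'gripper_width': 1.0020367175794302}
```

View pics/scene1.png

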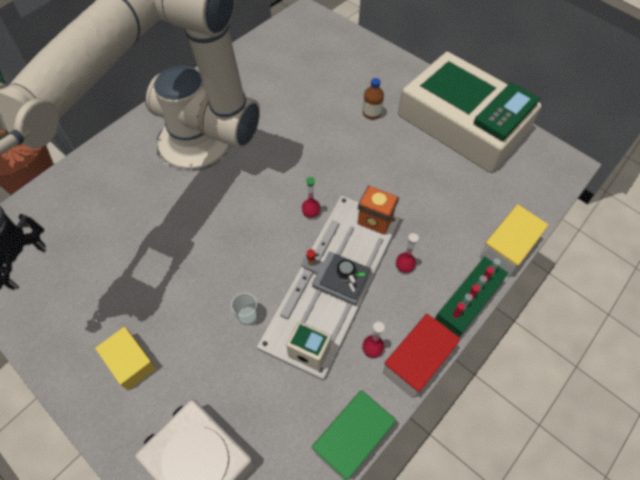

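View pics/side1.png

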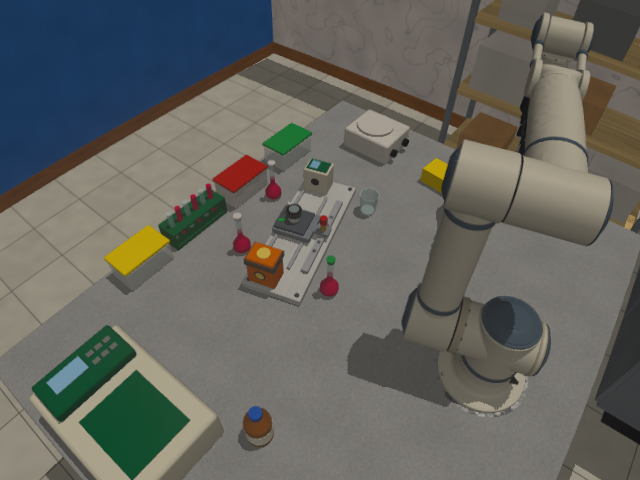

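The scene view shows the knob at about (311,254), the collar at (346,268), the lamp at (377,205) and the detector at (310,343). The flasks are at (311,208), (405,262) and (374,345), and the beaker is at (245,310). The side view agrees.

```bash
python3 - <<'E'
from h import *
import pickle
d=pickle.load(open('c1.pkl','rb'))
c=d['scene']
for n,uv,z in [('knob',(311,254),.1),('collar',(346,267),.1),('cornerL',(262,347),.022),('cornerT',(343,199),.022),('cornerB',(325,375),.022),('lamptop',(379,199),.1),('dettop',(310,339),.085),('fa',(311,210),.02),('fb',(405,264),.02),('fc',(373,347),.02),('fcs',(379,327),.14),('beaker',(247,318),.0)]:
    print(n,atz(c,uv,z).round(4))
a=cv2.resize(c['color'][180:390,230:440],None,fx=2.85,fy=2.85,interpolation=cv2.INTER_CUBIC)
c2=d['side'];b=c2['color'][150:310,220:390]
print(a.shape)
cv2.imwrite('pics/z1.png',a[:,:,::-1])
for n,uv,z in [('knob',(323.5,220),.1),('collar',(294,210),.1)]: print(n,atz(c2,uv,z).round(4))
E
```

```text
knob [ 0.553  -0.0902  0.1   ]
collar [ 0.6357 -0.0616  0.1   ]
cornerL [ 0.6036 -0.312   0.022 ]
cornerT [0.4732 0.124  0.022 ]
cornerB [ 0.7526 -0.2644  0.022 ]
lamptop [0.5731 0.1396 0.1   ]
dettop [ 0.6873 -0.2412  0.085 ]
fa [0.4327 0.0413 0.02  ]
fb [0.7152 0.0782 0.02  ]
fc [ 0.7907 -0.1425  0.02  ]
fcs [ 0.7901 -0.1407  0.14  ]
beaker [ 0.5193 -0.2809  0.    ]
(598, 598, 3)
knob [ 0.5422 -0.0841  0.1   ]
collar [ 0.6311 -0.0631  0.1   ]
```

View pics/z1.png

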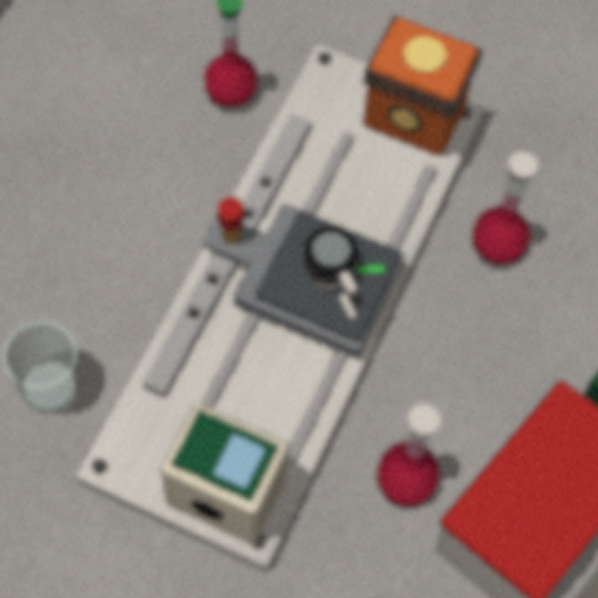

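Lamp is on +y, and the bench yaw is about 17°. Next I move the wrist camera over the carriage.

Request:
play_rows --delta_pos '[[0.03, -0.023, 0], [0.07, -0.053, 0], [0.11, -0.083, 0], [0.15, -0.113, 0], [0.19, -0.144, 0], [0.23, -0.174, 0], [0.27, -0.204, 0], [0.31, -0.234, 0], [0.35, -0.265, 0], [0.39, -0.295, 0], [0.43, -0.325, 0], [0.484, -0.366, 0]]' --twist '[[0, 0, 3], [0, 0, 6], [0, 0, 9], [0, 0, 12], [0, 0, 15], [0, 0, 18], [0, 0, 21], [0, 0, 24], [0, 0, 27], [0, 0, 30], [0, 0, 33], [0, 0, 35]]' --fingers 0

```text
time: 1.15
eef_pos: [0.475, -0.1464, 0.2312]
tool_rot: [[0.965, -0.264, 0.0], [-0.264, -0.965, -0.0], [0.0, 0.0, -1.0]]
contact_force: [1.3, -0.9, -0.3]
gripper_width: 1.001
grip_force: 0.0
```

```bash
python3 - <<'E'
from h import *
import pickle
c=save('wrist','w2.png'); s=sense(); pickle.dump(c,open('c2.pkl','wb'))
print(s['eef_pos'],s['tool_rot'],s['joint_positions'],np.array(c['R']),c['t'],c['fx'])
E
```

```text
[ 0.47815505 -0.14001152  0.23073061] [[ 9.66022575e-01 -2.58450186e-01  1.97120419e-03]
 [-2.58456933e-01 -9.66010215e-01  4.92734089e-03]
 [ 6.30731213e-04 -5.26939393e-03 -9.99985918e-01]] [-0.35678442 -0.18330613  1.49776457  0.00548456  1.8270044   1.47682503] [[-2.62656098e-01 -9.64889257e-01 -7.04586044e-04]
 [-9.29234659e-01  2.52753620e-01  2.69515409e-01]
 [-2.59874436e-01  7.14445915e-02 -9.62995819e-01]] [-0.01579987  0.44675793  0.51213549] 421.34585558629215
```

View pics/w2.png

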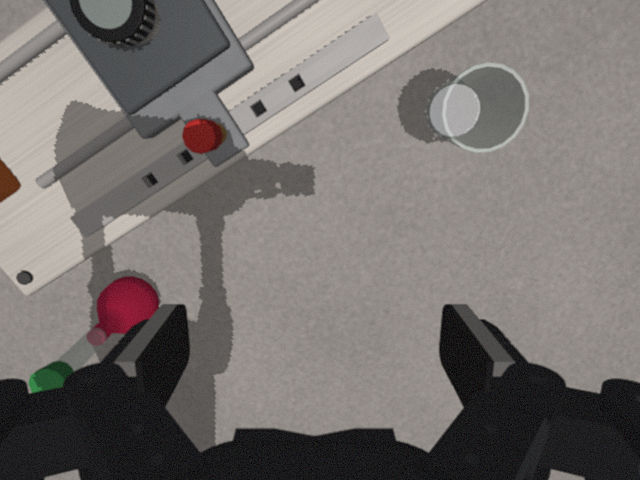

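The wrist view shows the knob top at about (203,133) and the strip holes at (296,82), (259,107), (185,156) and (150,180). The collar is partly visible at (108,10).

```bash
python3 - <<'E'
from h import *
import pickle
c=pickle.load(open('c2.pkl','rb'))
P=[atz(c,u,.034)[:2] for u in [(296,82),(259,107),(185,156),(150,180)]]
for p in P: print(p)
P=np.array(P);v=P[3]-P[0];v/=np.linalg.norm(v);m=P.mean(0);x=np.array([v[1],-v[0]])
print('yaw',np.degrees(np.arctan2(x[1],x[0])),'mid',m,'len',np.linalg.norm(P[3]-P[0]),'collar',m+.09*x)
print(atz(c,(203,131),.1),atz(c,(105,8),.1))
E
```

```text
[ 0.57372731 -0.15849077]
[ 0.56385721 -0.12616186]
[ 0.54380268 -0.05871339]
[ 0.53322553 -0.02516061]
yaw 16.89723681561571 mid [ 0.55365318 -0.09213166] len 0.1393460615273561 collar [ 0.63976767 -0.06597261]
[ 0.55545701 -0.09554686  0.1       ] [ 0.63533105 -0.06390205  0.1       ]
```

Request:
play_rows --delta_pos '[[0.015, -0.023, 0], [0.035, -0.053, 0], [0.055, -0.083, 0], [0.075, -0.113, 0], [0.075, -0.113, 0], [0.075, -0.113, 0]]' --twist '[[0, 0, 0], [0, 0, 0], [0, 0, 0], [0, 0, 0], [0, 0, 0], [0, 0, 0]]'

```text
time: 1.7
eef_pos: [0.5768, -0.0577, 0.2296]
tool_rot: [[0.966, -0.258, -0.003], [-0.258, -0.966, 0.0], [-0.003, 0.0, -1.0]]
contact_force: [-0.6, 0.7, 0.4]
gripper_width: 1.001
grip_force: 0.0
```

```bash
python3 - <<'E'
from h import *
import pickle
c=save('wrist','w3.png'); s=sense(); pickle.dump(c,open('c3.pkl','wb'))
print(s['eef_pos'],s['tool_rot'][:,0])
print(proj(c,[.640,-.066,.1]))
E
```

```text
[ 0.57624356 -0.05867624  0.23035413] [ 0.96567867 -0.25973293 -0.0018756 ]
[[301.63187241 132.35006786]]
```

View pics/w3.png

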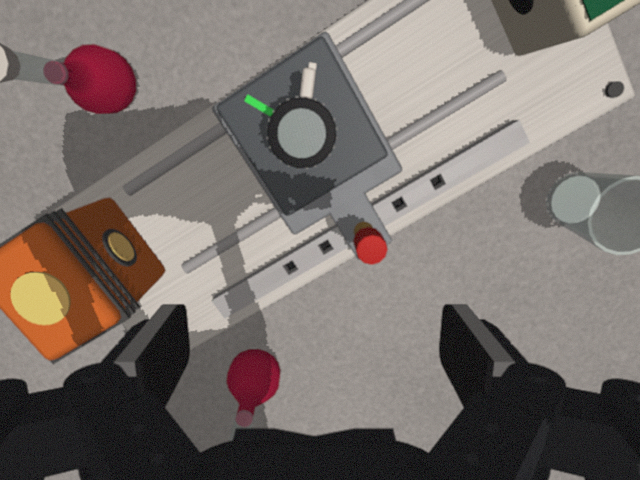

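The wrist view shows the collar top at (301,132), the white tab running up to about (310,68), and the green mark from (247,98) to (270,112). The knob is at (371,243).

```bash
python3 - <<'E'
from h import *
import pickle
c=pickle.load(open('c3.pkl','rb'))
P=np.array([atz(c,u,.034)[:2] for u in [(437,181),(400,204),(326,247),(290,267)]])
v=P[3]-P[0];v/=np.linalg.norm(v);m=P.mean(0);x=np.array([v[1],-v[0]])
C=m+.09*x;y0=np.arctan2(x[1],x[0])
print('yaw',np.degrees(y0),'mid',m,'collar',C, 'collar seen',atz(c,(301,132),.1),'knob',atz(c,(371.5,244),.1))
for a in np.arange(0,.5,.1):
    t=y0-.7+a;print(a,proj(c,[*(C+.039*np.array([np.cos(t),np.sin(t)])),.098]).round(1))
t=y0+.5;print('green',proj(c,[*(C+.04*np.array([np.cos(t),np.sin(t)])),.061]))
t=y0-.7;print('white',proj(c,[*(C+.04*np.array([np.cos(t),np.sin(t)])),.061]))
im=c['color'][40:180,220:390];cv2.imwrite('pics/z3.png',cv2.resize(im,None,fx=4,fy=4,interpolation=cv2.INTER_CUBIC)[:,:,::-1])
E
```

```text
yaw 16.676068385338805 mid [ 0.55377591 -0.09185371] collar [ 0.63999073 -0.06602728] collar seen [ 0.6403053  -0.06567528  0.1       ] knob [ 0.55781734 -0.09204386  0.1       ]
0.0 [[310.8  66.1]]
0.1 [[304.4  65.5]]
0.2 [[297.9  65.5]]
0.30000000000000004 [[291.5  66.2]]
0.4 [[285.2  67.6]]
green [[253.37730792 101.15048691]]
white [[311.4585658   70.94349108]]
```

View pics/z3.png

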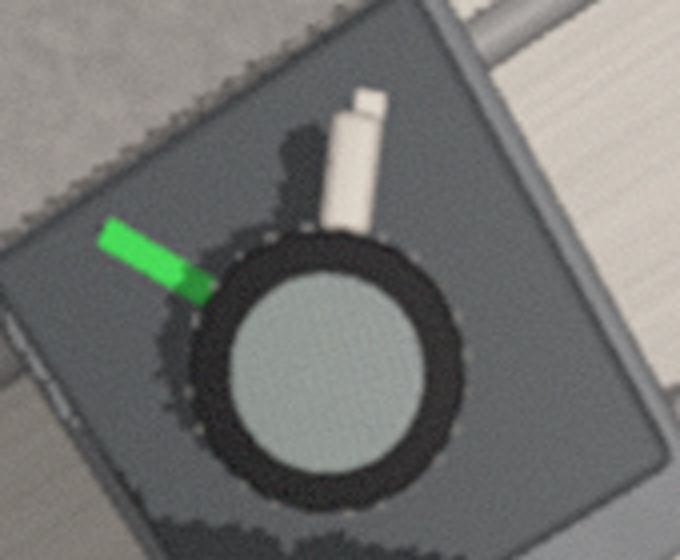

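Collar angle is about 0.03 rad, so it needs about +66.5°. I descend over the collar with the fingers perpendicular to the tab.

Request:
play_rows --delta_pos '[[0.03, -0.005, 0], [0.0634, -0.0092, 0.0], [0.0634, -0.0092, 0.03], [0.0634, -0.0092, 0.06], [0.0634, -0.0092, 0.09], [0.0634, -0.0092, 0.12], [0.0634, -0.0092, 0.14], [0.0634, -0.0092, 0.155], [0.0634, -0.0092, 0.164], [0.0634, -0.0092, 0.164], [0.0634, -0.0092, 0.164]]' --twist '[[0, 0, 0], [0, 0, 0], [0, 0, 0], [0, 0, 0], [0, 0, 0], [0, 0, 0], [0, 0, 0], [0, 0, 0], [0, 0, 0], [0, 0, 0], [0, 0, 0]]'

```text
time: 2.67
eef_pos: [0.6396, -0.0674, 0.068]
tool_rot: [[0.965, -0.262, 0.0], [-0.262, -0.965, -0.0], [0.0, 0.0, -1.0]]
contact_force: [-0.3, -0.1, 0.3]
gripper_width: 1.001
grip_force: 0.0
```

Request:
play_rows --delta_pos '[[0, 0, 0], [0, 0, 0], [0, 0, 0], [0, 0, 0], [0, 0, 0], [0, 0, 0], [0, 0, 0], [0, 0, 0], [0, 0, 0], [0, 0, 0], [0, 0, 0], [0, 0, 0]]' --twist '[[0, 0, 0], [0, 0, 0], [0, 0, 0], [0, 0, 0], [0, 0, 0], [0, 0, 0], [0, 0, 0], [0, 0, 0], [0, 0, 0], [0, 0, 0], [0, 0, 0], [0, 0, 0]]' --fingers 1 --grip_force 30

```text
time: 3.67
eef_pos: [0.6406, -0.0666, 0.0688]
tool_rot: [[0.965, -0.261, 0.002], [-0.261, -0.965, -0.0], [0.002, -0.0, -1.0]]
contact_force: [-0.8, -0.3, 5.8]
gripper_width: 0.501
grip_force: 30.5
```

Request:
play_rows --delta_pos '[[0, 0, 0], [0, 0, 0], [0, 0, 0], [0, 0, 0], [0, 0, 0], [0, 0, 0], [0, 0, 0], [0, 0, 0], [0, 0, 0], [0, 0, 0], [0, 0, 0], [0, 0, 0]]' --twist '[[0, 0, -3], [0, 0, -6], [0, 0, -9], [0, 0, -12], [0, 0, -15], [0, 0, -18], [0, 0, -21], [0, 0, -24], [0, 0, -27], [0, 0, -30], [0, 0, -33], [0, 0, -35]]'

```text
time: 4.67
eef_pos: [0.6408, -0.0654, 0.0688]
tool_rot: [[0.939, 0.343, 0.003], [0.343, -0.939, 0.002], [0.003, -0.0, -1.0]]
contact_force: [0.5, 3.8, 5.8]
gripper_width: 0.504
grip_force: 30.5
```

Request:
play_rows --delta_pos '[[0, 0, 0], [0, 0, 0], [0, 0, 0], [0, 0, 0], [0, 0, 0], [0, 0, 0], [0, 0, 0], [0, 0, 0], [0, 0, 0], [0, 0, 0], [0, 0, 0], [0, 0, 0]]' --twist '[[0, 0, -3], [0, 0, -6], [0, 0, -9], [0, 0, -12], [0, 0, -15], [0, 0, -18], [0, 0, -21], [0, 0, -24], [0, 0, -27], [0, 0, -30], [0, 0, -31.5], [0, 0, -31.5]]'

```text
time: 5.67
eef_pos: [0.6396, -0.0638, 0.0688]
tool_rot: [[0.622, 0.783, -0.001], [0.783, -0.622, 0.004], [0.003, -0.003, -1.0]]
contact_force: [-5.5, 7.7, 9.6]
gripper_width: 0.507
grip_force: 30.9
```

```bash
python3 - <<'E'
from h import *
import pickle
c=save('wrist','w4.png'); s=sense(); pickle.dump(c,open('c4.pkl','wb'))
print(s['eef_pos'],s['tool_rot'][:,0],s['contact_force'],s['wrist_torque'])
E
```

```text
[ 0.6395666  -0.06375883  0.06877113] [0.62233867 0.7827431  0.00279737] [-4.66126344  9.9472638   9.09711059] [ 1.24696466  0.84219568 -0.01504146]
```

View pics/w4.png

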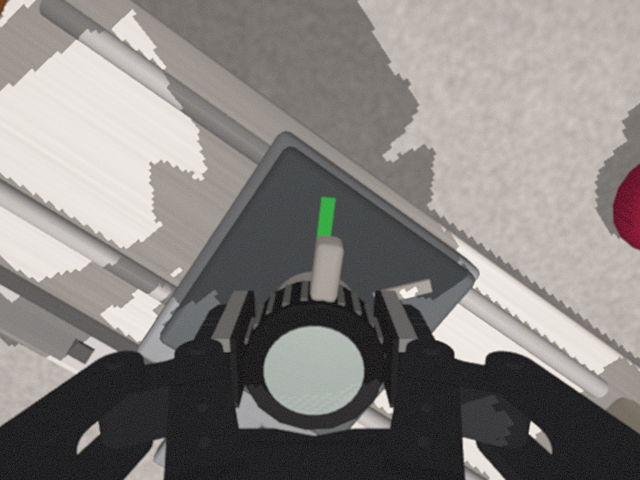

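The tab (end at about (330,241)) lies nearly over the green mark ((328,200) to (324,237)). I'll check the angle numerically.

```bash
python3 - <<'E'
from h import *
import pickle
c=pickle.load(open('c4.pkl','rb'))
C=np.array([.640,-.066]);y0=np.radians(16.7)
for off in [(0,0),(-.0005,.0015)]:
  for a in (1.1,1.15,1.2,1.25,1.3):
    t=y0-.7+a;f=lambda r,z:proj(c,[*(C+off+r*np.array([np.cos(t),np.sin(t)])),z]).round(1)[0]
    print(a,'tab end',f(.039,.098),'tab in',f(.023,.098),'mark',f(.04,.061))
  print(proj(c,[*(C+off),.1]))
im=c['color'];g=(im[:,:,1]>im[:,:,0].astype(int)+60)
ys,xs=np.where(g[150:250,280:360]);print(xs.min()+280,xs.max()+280,ys.min()+150,ys.max()+150)
for r in(202,215,230):print(r,np.where(g[r])[0].mean())
w=(im.min(2)>120)
for r in (242,250,265,280,295): x=np.where(w[r,295:360])[0]+295;print(r,x.min() if len(x) else 0,x.max() if len(x) else 0)
E
```

```text
1.1 tab end [339.7 244. ] tab in [327.2 296.1] mark [334.5 212.6]
1.15 tab end [332.8 242.8] tab in [323.3 295.4] mark [329.1 211.6]
1.2 tab end [325.8 241.9] tab in [319.4 294.9] mark [323.6 210.8]
1.25 tab end [318.9 241.3] tab in [315.4 294.6] mark [318.1 210.4]
1.3 tab end [311.8 241. ] tab in [311.4 294.5] mark [312.6 210.2]
[[310.71104068 368.9079248 ]]
1.1 tab end [334.9 241. ] tab in [322.7 293.3] mark [330.9 210.2]
1.15 tab end [328.1 239.8] tab in [318.7 292.6] mark [325.4 209.2]
1.2 tab end [321.1 238.9] tab in [314.8 292.1] mark [319.9 208.5]
1.25 tab end [314.1 238.3] tab in [310.8 291.8] mark [314.4 208. ]
1.3 tab end [307.1 238. ] tab in [306.8 291.7] mark [308.9 207.8]
[[306.24992214 366.32976106]]
317 335 197 237
202 327.5
215 325.5
230 324.0
242 324 324
250 317 342
265 315 340
280 313 338
295 312 335
```

Collar reads about 1.19 rad, so it is locked. I release it and rise.

Request:
play_rows --delta_pos '[[0, 0, 0], [0, 0, 0], [0, 0, 0], [0, 0, 0], [0, 0, 0], [0, 0, 0], [0, 0, -0.01], [0, 0, -0.03], [0, 0, -0.05], [0, 0, -0.07], [0, 0, -0.08], [0, 0, -0.08]]' --twist '[[0, 0, 0], [0, 0, 0], [0, 0, 0], [0, 0, 0], [0, 0, 0], [0, 0, 0], [0, 0, 0], [0, 0, 0], [0, 0, 0], [0, 0, 0], [0, 0, 0], [0, 0, 0]]' --fingers 0

```text
time: 6.72
eef_pos: [0.6414, -0.0669, 0.1516]
tool_rot: [[0.624, 0.781, 0.006], [0.781, -0.624, -0.001], [0.003, 0.006, -1.0]]
contact_force: [0.8, -0.5, 0.1]
gripper_width: 0.996
grip_force: 0.0
```

```bash
python3 - <<'E'
from h import *
s=sense();R=s['tool_rot'];print(s['eef_pos'],s['contact_force'],R)
print(R.T@(np.array([.5555,-.0925,.150])-s['eef_pos']), np.degrees(np.arctan2(R[1,0],R[0,0])))
E
```

```text
[ 0.64135465 -0.06685033  0.15164043] [ 0.81463546 -0.46255783  0.09993712] [[ 0.62438943  0.78108758  0.006328  ]
 [ 0.78110686 -0.62439652 -0.00102788]
 [ 0.00314832  0.00558465 -0.99997945]]
[-0.07364703 -0.0510536   0.00112348] 51.36238601279359
```

Request:
play_rows --delta_pos '[[-0.015, -0.01, 0], [-0.03, -0.02, 0], [-0.045, -0.031, 0], [-0.06, -0.041, 0], [-0.0735, -0.051, 0], [-0.0735, -0.051, 0], [-0.0735, -0.051, 0], [-0.0735, -0.051, 0]]' --twist '[[0, 0, 5], [0, 0, 11], [0, 0, 17], [0, 0, 23], [0, 0, 29], [0, 0, 34.7], [0, 0, 34.7], [0, 0, 34.7]]'

```text
time: 7.38
eef_pos: [0.5539, -0.0921, 0.1464]
tool_rot: [[0.957, 0.29, -0.001], [0.29, -0.957, 0.0], [-0.001, -0.001, -1.0]]
contact_force: [0.4, 0.2, -0.4]
gripper_width: 1.001
grip_force: 0.0
```

```bash
python3 - <<'E'
from h import *
import pickle
c=save('wrist','w5.png'); s=sense(); pickle.dump(c,open('c5.pkl','wb'))
R=s['tool_rot'];print(s['eef_pos'],R)
print(R.T@(np.array([.5555,-.0925,.067])-s['eef_pos']), np.degrees(np.arctan2(R[1,0],R[0,0])))
print(proj(c,[.5555,-.0925,.1]))
im=c['color'].astype(int);g=((im[:,:,0]>2.2*im[:,:,1])&(im[:,:,0]>90)).astype(np.uint8)
n,l,st,ce=cv2.connectedComponentsWithStats(g)
for i in range(1,n):
  if st[i,4]>200: print(st[i],ce[i])
E
```

```text
[ 0.55410438 -0.09201342  0.14647171] [[ 9.57067045e-01  2.89865133e-01 -9.35687282e-04]
 [ 2.89865508e-01 -9.57067345e-01  2.90728693e-04]
 [-8.11243631e-04 -5.49470321e-04 -9.99999520e-01]]
[0.00125913 0.0009139  0.07947022] 16.849910091158204
[[313.33467659 272.28491899]]
[ 291  253   44   42 1391] [312.60460101 273.45003595]
[  25  306   90   72 3766] [ 72.87971322 338.82156134]
```

View pics/w5.png

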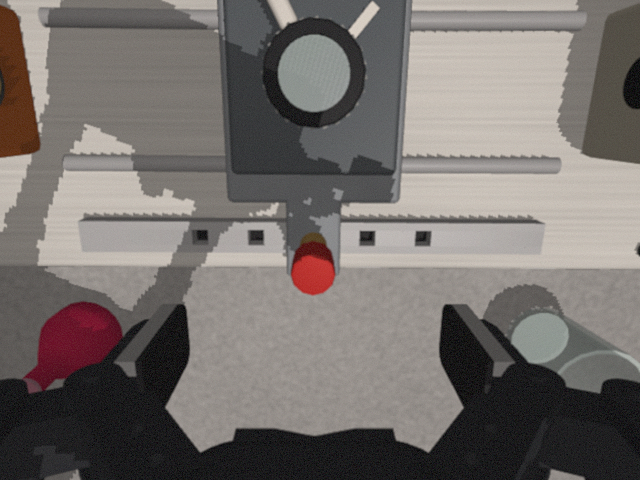

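The knob top sits at (313,270), which matches the estimate, and the fingers straddle it with no obstacles. I descend and grip.

Request:
play_rows --delta_pos '[[0.001, 0.001, 0.015], [0.001, 0.001, 0.035], [0.001, 0.001, 0.055], [0.001, 0.001, 0.07], [0.001, 0.001, 0.0795], [0.001, 0.001, 0.0795], [0.001, 0.001, 0.0795]]' --twist '[[0, 0, 0], [0, 0, 0], [0, 0, 0], [0, 0, 0], [0, 0, 0], [0, 0, 0], [0, 0, 0]]'

```text
time: 8.02
eef_pos: [0.5554, -0.0926, 0.0674]
tool_rot: [[0.958, 0.288, -0.001], [0.288, -0.958, 0.0], [-0.001, -0.001, -1.0]]
contact_force: [0.4, 0.1, 0.8]
gripper_width: 1.004
grip_force: 0.0
```

Request:
play_rows --delta_pos '[[0, 0, 0], [0, 0, 0], [0, 0, 0], [0, 0, 0], [0, 0, 0], [0, 0, 0], [0, 0, 0], [0, 0, 0], [0, 0, 0], [0, 0, 0], [0, 0, 0], [0, 0, 0]]' --twist '[[0, 0, 0], [0, 0, 0], [0, 0, 0], [0, 0, 0], [0, 0, 0], [0, 0, 0], [0, 0, 0], [0, 0, 0], [0, 0, 0], [0, 0, 0], [0, 0, 0], [0, 0, 0]]' --fingers 1 --grip_force 45

```text
time: 9.02
eef_pos: [0.5553, -0.0913, 0.0688]
tool_rot: [[0.958, 0.288, 0.0], [0.288, -0.958, 0.002], [0.001, -0.002, -1.0]]
contact_force: [-3.1, 5.0, 3.6]
gripper_width: 0.244
grip_force: 44.0
```

Request:
play_rows --delta_pos '[[0, 0, -0.003], [0, 0, -0.006], [0, 0, -0.009], [0, 0, -0.012], [0, 0, -0.014], [0, 0, -0.014], [0, 0, -0.014], [0, 0, -0.014]]' --twist '[[0, 0, 0], [0, 0, 0], [0, 0, 0], [0, 0, 0], [0, 0, 0], [0, 0, 0], [0, 0, 0], [0, 0, 0]]'

```text
time: 9.68
eef_pos: [0.5554, -0.0927, 0.0814]
tool_rot: [[0.958, 0.287, -0.0], [0.287, -0.958, 0.0], [0.0, -0.0, -1.0]]
contact_force: [3.5, 3.1, -6.9]
gripper_width: 0.241
grip_force: 44.4
```

```bash
python3 - <<'E'
from h import *
s=sense();print(s['eef_pos'],s['contact_force'],s['grip_force'])
c=save('wrist','w6.png')
im=c['color'].astype(int);g=((im[:,:,0]>2.2*im[:,:,1])&(im[:,:,0]>90)).astype(np.uint8)
n,l,st,ce=cv2.connectedComponentsWithStats(g)
for i in range(1,n):
  if st[i,4]>200: print(st[i],ce[i])
E
```

```text
[ 0.55544751 -0.09269769  0.08143156] [ 3.45480089  3.06032875 -6.94121759] 44.39715385437012
[ 280  307   69   93 5023] [313.7768266  354.31136771]
[   0  354   72   86 4158] [ 28.48605099 390.004329  ]
```

Request:
play_rows --delta_pos '[[0, -0.004, -0.014], [0, -0.009, -0.014], [0, -0.014, -0.014], [0, -0.019, -0.014], [0, -0.024, -0.014], [0, -0.029, -0.014], [0, -0.033, -0.014], [0, -0.035, -0.014], [0, -0.035, -0.014], [0, -0.035, -0.014]]' --twist '[[0, 0, 0], [0, 0, 0], [0, 0, 0], [0, 0, 0], [0, 0, 0], [0, 0, 0], [0, 0, 0], [0, 0, 0], [0, 0, 0], [0, 0, 0]]'

```text
time: 10.57
eef_pos: [0.5434, -0.0583, 0.0923]
tool_rot: [[0.958, 0.287, -0.006], [0.287, -0.958, 0.002], [-0.005, -0.003, -1.0]]
contact_force: [3.5, 2.1, -26.3]
gripper_width: 0.239
grip_force: 47.7
```

I repeated the lift by mistake, so the plunger hit its upper stop and the grip slipped about 5 mm. The grip still holds, so I lower slowly and watch the force.

Request:
play_rows --delta_pos '[[0, 0, 0.004], [0, 0, 0.008], [0, 0, 0.012], [0, 0, 0.014], [0, 0, 0.014], [0, 0, 0.014]]' --twist '[[0, 0, 0], [0, 0, 0], [0, 0, 0], [0, 0, 0], [0, 0, 0], [0, 0, 0]]'

```text
time: 11.07
eef_pos: [0.5444, -0.0596, 0.083]
tool_rot: [[0.958, 0.287, -0.002], [0.287, -0.958, -0.001], [-0.002, 0.0, -1.0]]
contact_force: [-6.2, -1.3, -7.2]
gripper_width: 0.241
grip_force: 49.7
```

```bash
python3 - <<'E'
from h import *
s=sense();p=s['eef_pos'];print(p,s['contact_force'],s['grip_force'])
b=np.array([-.287,.958]);print('slide',(p[:2]-[.5554,-.0927])@b,(p[:2]-[.5554,-.0927])@[.958,.287])
E
```

```text
[ 0.54435017 -0.05956674  0.08304552] [-6.20242989 -1.29087547 -7.22681602] 49.72318947315216
slide 0.03491296131956215 -0.0010764941298490617
```

Request:
play_rows --delta_pos '[[0.001, 0, 0.002], [0.001, 0, 0.004], [0.001, 0, 0.006], [0.001, 0, 0.007], [0.001, 0, 0.008], [0.001, 0, 0.008], [0.001, 0, 0.008]]' --twist '[[0, 0, 0], [0, 0, 0], [0, 0, 0], [0, 0, 0], [0, 0, 0], [0, 0, 0], [0, 0, 0]]'

```text
time: 11.65
eef_pos: [0.544, -0.0581, 0.0744]
tool_rot: [[0.958, 0.287, -0.005], [0.287, -0.958, 0.002], [-0.004, -0.003, -1.0]]
contact_force: [-10.3, 4.0, -6.1]
gripper_width: 0.24
grip_force: 49.7
```

Request:
play_rows --delta_pos '[[-0.001, 0, 0.001], [-0.0015, 0, 0.002], [-0.0015, 0, 0.003], [-0.0015, 0, 0.004], [-0.0015, 0, 0.004], [-0.0015, 0, 0.004]]' --twist '[[0, 0, 0], [0, 0, 0], [0, 0, 0], [0, 0, 0], [0, 0, 0], [0, 0, 0]]'

```text
time: 12.15
eef_pos: [0.5441, -0.0582, 0.074]
tool_rot: [[0.958, 0.287, -0.0], [0.287, -0.958, 0.002], [0.0, -0.002, -1.0]]
contact_force: [-12.0, 5.7, 6.3]
gripper_width: 0.236
grip_force: 51.0
```

```bash
python3 - <<'E'
from h import *
import pickle
c=save('wrist','w7.png');pickle.dump(c,open('c7.pkl','wb'))
s=sense();p=s['eef_pos'];print(p,s['contact_force'],s['grip_force'])
b=np.array([-.287,.958]);print('slide',(p[:2]-[.5554,-.0927])@b)
for z in(.1,.104,.108,.112,.116):
  print(z,proj(c,[*(p[:2]+0.0*b),z]))
im=c['color'].astype(int);g=((im[:,:,0]>2.2*im[:,:,1])&(im[:,:,0]>90)).astype(np.uint8)
n,l,st,ce=cv2.connectedComponentsWithStats(g)
for i in range(1,n):
  if st[i,4]>200: print(st[i],ce[i])
E
```

```text
[ 0.54414108 -0.05813868  0.07400804] [-11.85267817   6.39157791   6.18681084] 51.04050815105438
slide 0.036341054571968866
0.1 [[309.95499318 358.54493274]]
0.104 [[309.80898133 365.83955996]]
0.108 [[309.65371305 373.5958132 ]]
0.112 [[309.48827405 381.85920958]]
0.116 [[309.31162476 390.68149078]]
[ 282  299   65   88 4597] [313.61018055 343.24472482]
[  18  359   96   70 2986] [ 60.15840589 387.02109846]
```

View pics/w7.png

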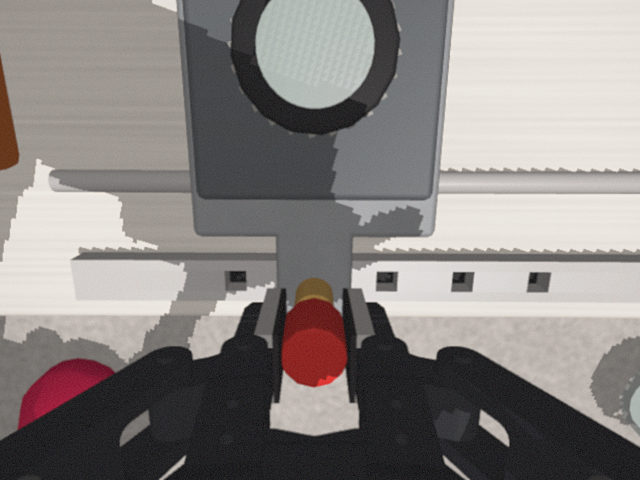

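```bash
python3 - <<'E'
from h import *
import pickle
c=pickle.load(open('c7.pkl','rb'))
y0=np.radians(16.7);x=np.array([np.cos(y0),np.sin(y0)]);b=np.array([-x[1],x[0]])
P=np.array([atz(c,u,.034)[:2] for u in [(237,279),(387,281),(462,281),(538,281)]])
k=(P[0]+P[1])/2;print('hole',k,'yaw',P[0]-P[1])
th=np.linspace(0,2*np.pi,60)
for off in (0,.0025):
 for l in (0,.005,.01):
  q=[]
  for z in(.076+l,.1+l): q+=[[*(k+x*off+.011*(np.cos(t)*x+np.sin(t)*b)),z] for t in th]
  q=proj(c,q);print(off,l,q.min(0).round(1),q.max(0).round(1))
  # sleeve top back edge
print('seen 282..347, 299..387')
print(proj(c,[*(k-.045*0*x),.05]), 'tongue-carriage slide', [atz(c,(u,250),.05)[:2]@b for u in(277,352)], k@b, 'collar',atz(c,(315,42),.1)[:2]@b)
E
```

```text
hole [ 0.54429756 -0.0583353 ] yaw [-0.01901411  0.06637412]
0 0 [275.2 294.3] [346.2 389.2]
0 0.005 [273.7 300. ] [347.5 399.3]
0 0.01 [272.  306.2] [348.8 410.3]
0.0025 0 [275.  287.8] [346.4 382.2]
0.0025 0.005 [273.5 293.3] [347.6 392.2]
0.0025 0.01 [271.8 299.3] [349.  402.9]
seen 282..347, 299..387
[[311.7959641  293.82652003]] tongue-carriage slide [np.float64(-0.19796870807757022), np.float64(-0.22883139869357197)] -0.21228449656523005 collar -0.21345265014274475
```

The hole pattern (one hole to the left of the knob, three to the right), the knob silhouette and the hard stop when pushing down all indicate the pin is home in the +35 mm hole. The post-release picture puts the collar at about 1.19 rad. I let it settle, then hand in.

Request:
play_rows --delta_pos '[[0, 0, 0], [0, 0, 0], [0, 0, 0], [0, 0, 0]]' --twist '[[0, 0, 0], [0, 0, 0], [0, 0, 0], [0, 0, 0]]'

```text
time: 12.53
eef_pos: [0.5441, -0.0581, 0.074]
tool_rot: [[0.958, 0.288, -0.0], [0.288, -0.958, 0.002], [0.0, -0.002, -1.0]]
contact_force: [-11.7, 7.3, 6.2]
gripper_width: 0.239
grip_force: 51.0
```

```bash
python3 - <<'E'
from h import *
s=sense();print(s['eef_pos'],s['contact_force'],s['grip_force'],np.abs(s['joint_vel']).max())
print(ctrl.close_job())
E
```

```text
[ 0.54413339 -0.05813402  0.07399371] [-11.72120369   7.34520913   6.20286664] 51.03875756263733 0.0027785171172160744
the job is handed in; nothing more can be done
None
```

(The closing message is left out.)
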